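# Clear, unlock and set the sensor carriage on the training plate

### The arm

A 6-joint arm with a two-finger parallel gripper is mounted at the origin on the work surface. World frame = base frame: x ahead of the robot, y to its left, z up, the work surface at z = 0. Lengths are in m, angles in rad, forces in N, time in s.
With the tool pointing down it reaches from about 0.25 to 0.775 m from the base axis. Payload 4 kg.
Tool frame: the origin (TCP) lies at the very end of the fingers, on their centre line; the grasp point (between the pads) lies 19 mm behind it (robot.grip_point_offset is the distance from the TCP to the grasp point, in m); z points along the fingers, x is the direction in which the jaws open and shut, and the axes are right-handed (so a half turn about z gives the same grasp; the last joint's range is limited). The gripper opens to 94 mm and grips with 3 to 60 N. Pads are 16 mm wide; open, the fingers measure 119 mm over their backs; the gripper's body (75 mm by 177 mm) begins 78 mm behind the grasp point.
Start: joints at [-0.103, 0.087, 1.371, -0, 1.684, -0.103], TCP at [0.55, -0, 0.206] pointing down, gripper open.
Joint ranges: [-3.1, 3.1], [-0.76, 2.03], [0.27, 2.55], [-1.08, 4.22], [0.17, 2.65], [-2.57, 2.57]. Speed limits (rad/s): [2.79, 2.79, 3.14, 3.14, 3.14, 3.14].

### API

Orientations are given as [roll, pitch, yaw] about the fixed x, y, z axes, in that order (R = Rz(yaw) Ry(pitch) Rx(roll)).
In Python, from bench import robot gives the robot as it stands.
- The arm moves only by the shell command python3 -m inch 'ROWS'. ROWS is text: rows parted by semicolons, each of 5 numbers parted by spaces: the shift along the tool's x, y, z in cm, then the turn about the tool's z in rad, then the closure, from 0 (fully open) to 1 (shut). In form: tx ty tz spin claw; .... A call has 1 to 20 rows; each row is the pose to reach, as a shift and turn from the pose measured when the call began, along the tool's axes at that moment; what a row does not reach only later rows make up. A row lasts 1/12 s, in which the tool goes at most 41.7 mm and 7.16 degrees, less where a joint would pass 70% of its speed; a pose out of reach is approached as far as the arm can. A call with a gripper value outside its range is refused whole. The fingers move at their own pace and stop on an object; the grip force is fixed at half the most. Time passes only in rows, so rows that repeat a pose let the fingers close. It gives the time, the measured TCP pose, the force and the opening at its end, in the units of the state.
- robot.get_obs(): the state, without advancing time (a new reading comes with each control period).
- robot.snapshot(name): name is "scene" or "side" or "wrist"; returns (picture, depth): 400x640x3 uint8, blue, green, red; 400x640 float32, m along the optical axis (not along the pixel's ray), 0 where there is no reading.
- robot.camera_info(name): a dict with "K" (3x3 intrinsics, pixels), "extrinsics" (4x4, takes a point from world to camera coordinates); the wrist camera has in their place "mount" (4x4, takes a point from camera to tool coordinates, whose origin is the TCP and whose axes are the tool frame's). Camera axes: x right, y down, z forward; pixel columns grow to the right and rows downward; lengths in m; the calibration is good to about 2 mm. A picture is of the moment at which its call begins: read the wrist's pose just before it. camera_info takes no time and is no camera call.
- robot.close_job(): hands the job in, once; it reports no verdict.
The state is a dict: "time": time; "joint_positions": joint angles; "qvel": joint speeds; "joint_torque": joint torques, N m; "tool_pos": TCP position; "ee_rot": TCP orientation; "wrist_force": force on the tool from outside, world axes, zero at the start; "wrist_torque": the same for the moment, N m; "width": finger opening in m.
Only numpy, scipy, OpenCV 4.12 (cv2) and the standard library are available. Lean on these libraries where they do the work, as an engineer would, in place of code of your own. Each camera call takes 0.05 s, during which the arm holds its last target.

### The job

Clear the yellow relay off the carriage's rail and stand it upright in the middle of the yellow-edged mat. Then unlock the sensor carriage: pull the black lock knob straight up, turn it while it is out until its orange latch arm points at the green stud (not the red one), and push it fully back in there. Last, nudge the stiff blue carriage along its rail until its white line is level with the red line of the black marker clip, without ever running past it; let go of everything and leave the other loose things where they stand.

Things in the scene. Friction and masses are not known exactly. Their poses are not given: they have to be found in the camera images.
- station: the fixed slotted aluminium plate, 285 (x) x 460 (y) x 12 mm, that carries the knob, the rail and the carriage. Origin on the table (plate's underside); the plate spans x -120 to +165, y -230 to +230 mm about it. Its z axis is up; the carriage slides along its +y axis; its place and yaw vary by up to 0.35 rad. The knob's axis stands at (-40, 0) mm in this frame
- knob_grip (a point): centre of the lock knob's black grip bar, on the knob's axis. The bar is 62 mm long, 18 mm thick and 40 mm high (20 mm above and below this point), its long side parallel to the orange latch arm; pinch it across its 18 mm from above. With the knob in, this point is 86 mm above the table. Below the bar is a round black hub of radius 20 mm
- latch_tip (a point): outer end of the knob's orange latch arm (half-way up its 12 mm height), 75 mm from the knob's axis, 50 mm below knob_grip. The arm, 12 mm wide, points where the knob points. With the knob in, it lies in a notch of a grey collar (outer radius 38 mm, top 44 mm above the table) that stops it from turning; lifted 16 mm or more it clears the collar and the carriage's flange
- knob_lift (a joint): how far the knob is pulled out (up), m: 0 fully in, 0.022 at its upper stop. Starts at 0. It takes about 4 to 6 N either way and stays where it is left
- knob (a joint): angle of the knob, rad, counter-clockwise from above; 0 = locked (arm along the station's +x, across the carriage's way), where it starts. The collar has three notches, at 0, +1.2 and -1.2, each taking the arm within about 0.1 rad; elsewhere the knob cannot go in. Stops at +-1.45. Light friction (0.05 N m)
- green_stud: flat green stud (20 mm across, 8 mm high) on the plate, 95 mm from the knob's axis, in the direction of the notch +1.2 or -1.2 rad; which of the two varies. Origin at the centre of its underside. The arm aligned with it has its tip 20 mm short of its centre, as seen from above
- red_stud: flat red stud of the same size at the other of the two notches. Origin at the centre of its underside
- carriage (a joint): travel of the carriage along the station's +y, m; starts between 0 and 0.05, end stop 0.275. Stiff: it takes about 7 N to move it and it stays where it is left. While the knob is locked, the arm stops it at about 0.07
- carriage_index (a point): tip of the carriage's pointer, which bears a white line; the carriage is 90 mm long (y), this point is at half its length. It lies on the side facing the marker clip, 30 mm above the table
- carriage_back (a point): centre of the back (-y) face of the carriage's blue block, the face to push on. The block is 75 mm wide (x), 90 mm long (y), spans 14 to 75 mm above the table, this point at 44.5 mm; a sensor on a bracket on top of its middle reaches 105 mm. A steel flange 35 mm wide and 45 mm high runs along its knob side
- mark: black marker clip (22 x 20 x 16 mm) with a red line across it, fixed on the plate beside the rail; origin at the centre of its underside, right under the red line; axes as the station's. The carriage is to go to where carriage_index has the same station y as this; it starts 90 to 230 mm short of it
- start_box_mid (a point): middle of a loose white push-button box with a green button, 52 x 52 mm, 71 mm high, standing on the plate
- spare_sensor_mid (a point): middle of a loose aluminium bracket holding a round sensor, about 75 x 50 mm, 70 mm high, standing on the plate
- controller_mid (a point): middle of a loose grey controller module, 90 x 126 mm, 60 mm high, on the table
- stop_box_mid (a point): middle of a loose white push-button box with an orange button, 52 x 52 mm, 71 mm high, on the table
- terminals_mid (a point): middle of a loose red and white terminal strip, 45 x 110 mm, 44 mm high, on the table
- tower_mid (a point): middle of a loose green, yellow and red signal lamp tower, 80 mm across at the foot, 170 mm high, on the table
- driver: a loose screwdriver with a yellow handle, 190 mm long, lying beyond the plate
- relay_mid (a point): centre (half-way up) of the loose yellow plug-in relay on a black socket that stands upright on the rail, 40 mm or more in front of the locked carriage; 61 mm high. Yellow part 34 (x) x 27 (y) mm, from 12 mm below this point to 30 mm above it: grip it across its 27 mm; black socket 50 (x) x 32 (y) mm, 18 mm high. 120 g. Its z axis is up; its yaw varies
- mat: square black mat with a yellow edge, 100 x 100 mm, 3 mm thick, fixed on the table by the plate's left side; origin at the centre of its underside. A relay standing on it has its relay_mid 33 mm above the table

How it is judged:
By the outcome, as a careful person would: the job done as asked, in the order asked, and still so for the second after the job is handed in, with the robot touching nothing.
It also fails if it takes over 72 s, if anything falls off the work surface, if the arm or the gripper's body presses on something with over 40 N, if the wrist force passes 120 N, or if a joint passes its speed limit or range.

## Working session

There is one attempt and no reset: what is moved stays moved. The work goes in short steps, Python scripts to look and compute and a shell command to move; the robot and the scene stay as the last step left them, time stands still between calls to the robot, and variables do not carry over. Pictures are saved under pics/ and viewed, and the job is handed in when it is done.

```bash
ls; mkdir -p pics; python3 - <<'E'
from bench import robot
import cv2,numpy as np
np.set_printoptions(precision=4,suppress=True)
for n in ["scene","side","wrist"]:
    o=robot.get_obs()
    p,d=robot.snapshot(n); cv2.imwrite(f"pics/{n}0.png",p); np.savez(f"pics/{n}0.npz",p=p,d=d,tp=o["tool_pos"],rr=o["ee_rot"])
    print(n,robot.camera_info(n))
print(robot.get_obs())
E
```

```text
pics
scene {'K': array([[473.6636,   0.    , 318.9348],
       [  0.    , 473.6636, 199.049 ],
       [  0.    ,   0.    ,   1.    ]]), 'extrinsics': array([[-0.6774,  0.7356, -0.0041,  0.3689],
       [ 0.6032,  0.5522, -0.5755, -0.2931],
       [-0.4211, -0.3923, -0.8178,  1.3867],
       [ 0.    ,  0.    ,  0.    ,  1.    ]])}
side {'K': array([[373.5241,   0.    , 317.1012],
       [  0.    , 373.5241, 199.6989],
       [  0.    ,   0.    ,   1.    ]]), 'extrinsics': array([[-0.9357, -0.3525, -0.0162,  0.5203],
       [-0.1844,  0.5276, -0.8293,  0.1632],
       [ 0.3008, -0.7729, -0.5586,  0.7568],
       [ 0.    ,  0.    ,  0.    ,  1.    ]])}
wrist {'K': array([[351.4743,   0.    , 315.5344],
       [  0.    , 351.4743, 202.3438],
       [  0.    ,   0.    ,   1.    ]]), 'mount': array([[ 1.    , -0.001 ,  0.0012,  0.0002],
       [ 0.0007,  0.9733,  0.2296, -0.0672],
       [-0.0014, -0.2296,  0.9733, -0.1777],
       [ 0.    ,  0.    ,  0.    ,  1.    ]])}
{'time': 0.15, 'joint_positions': array([-0.1031,  0.0879,  1.3719,  0.    ,  1.6836, -0.1031]), 'qvel': array([ 0.0003, -0.0032, -0.0031,  0.0021,  0.0002,  0.0001]), 'joint_torque': array([  0.0012, -34.0636, -30.2795,   0.0719,   0.0304,  -0.0001]), 'tool_pos': array([0.5496, 0.    , 0.2045]), 'ee_rot': array([-3.1414,  0.0018,  0.    ]), 'wrist_force': array([-0.7612,  0.5142,  0.1504]), 'wrist_torque': array([ 0.0099,  0.0028, -0.0283]), 'width': 0.09398622204718164}
```

View pics/scene0.png

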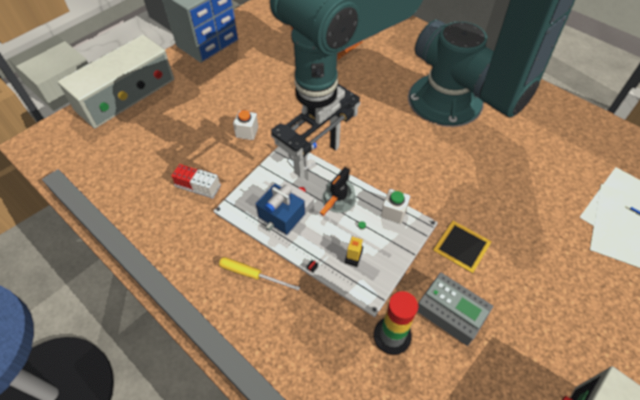

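View pics/side0.png

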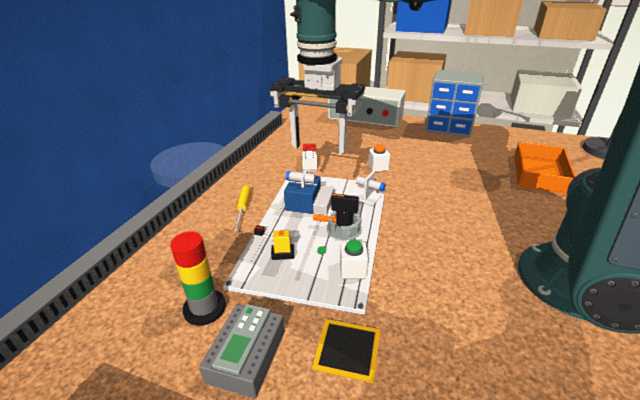

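View pics/wrist0.png

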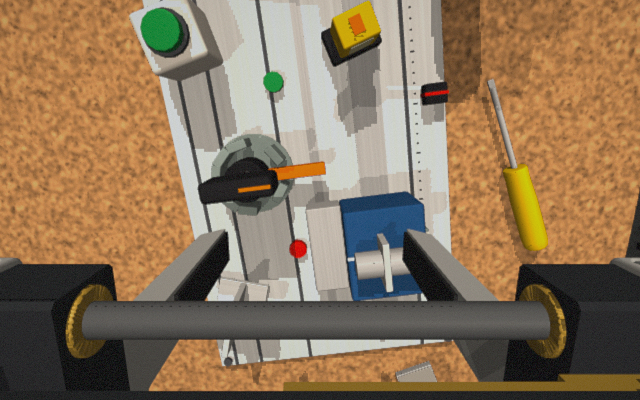

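The wrist view shows the green stud at (274,82), red stud (299,249), mark clip (435,93), relay top (352,30), and carriage (383,245). The studs show that green is on the +1.2 side. Next I'll measure these.

```bash
cat > h.py <<'E'
import numpy as np,cv2
from scipy.spatial.transform import Rotation as R
from bench import robot
np.set_printoptions(precision=4,suppress=True)
def load(f): 
    z=np.load(f); return z["p"],z["d"],z["tp"],z["rr"]
def pose(n,tp,rr):
    c=robot.camera_info(n); K=c["K"]
    if n=="wrist":
        T=np.eye(4);T[:3,:3]=R.from_euler("xyz",rr).as_matrix();T[:3,3]=tp
        return K,T@c["mount"]
    return K,np.linalg.inv(c["extrinsics"])
def ray(n,tp,rr,uv,z):
    K,T=pose(n,tp,rr); d=T[:3,:3]@np.linalg.inv(K)@np.array([uv[0],uv[1],1.]); o=T[:3,3]
    return o+d*(z-o[2])/d[2]
def cloud(n,tp,rr,d):
    K,T=pose(n,tp,rr); v,u=np.mgrid[0:d.shape[0],0:d.shape[1]]
    P=np.stack([(u-K[0,2])/K[0,0]*d,(v-K[1,2])/K[1,1]*d,d],-1)
    return P@T[:3,:3].T+T[:3,3]
def proj(n,tp,rr,X):
    K,T=pose(n,tp,rr); c=np.linalg.inv(T)@np.append(X,1); p=K@c[:3]; return p[:2]/p[2]
def snap(n,name):
    o=robot.get_obs(); p,d=robot.snapshot(n); cv2.imwrite(f"pics/{name}.png",p)
    np.savez(f"pics/{name}.npz",p=p,d=d,tp=o["tool_pos"],rr=o["ee_rot"]); return p,d,o["tool_pos"],o["ee_rot"]
def blobs(p,lo,hi,minA=20):
    m=cv2.inRange(cv2.cvtColor(p,cv2.COLOR_BGR2HSV),np.array(lo),np.array(hi))
    n,l,s,c=cv2.connectedComponentsWithStats(m)
    return [(c[i],s[i]) for i in range(1,n) if s[i,4]>=minA],l
E
python3 - <<'E'
from h import *
p,d,tp,rr=load("pics/wrist0.npz")
print("green",[ (c,s[4]) for c,s in blobs(p,(50,120,60),(75,255,255))[0]])
print("red",[(c,s[4]) for c,s in blobs(p,(0,170,100),(5,255,255))[0]])
C=cloud("wrist",tp,rr,d)
for uv in [(274,82),(299,249),(352,15),(352,48),(435,93),(300,340),(380,225),(360,120),(240,188),(420,200),(400,320)]:
    print(uv,C[uv[1],uv[0]])
for n in ["scene","side"]:
    p,d,tp,rr=load(f"pics/{n}0.npz")
    b,l=blobs(p,(20,130,120),(32,255,255)); print(n,[(c,s) for c,s in b])
E
python3 -c "
import cv2
p=cv2.imread('pics/wrist0.png')
cv2.imwrite('pics/wz.png',cv2.resize(p[0:200,180:480],None,fx=2.6,fy=2.6,interpolation=cv2.INTER_CUBIC))
p=cv2.imread('pics/side0.png');cv2.imwrite('pics/sz.png',cv2.resize(p[160:385,200:400],None,fx=2.6,fy=2.6,interpolation=cv2.INTER_CUBIC))"
```

```text
green [(array([160.3695,  29.2026]), np.int32(1318)), (array([272.875 ,  81.3783]), np.int32(304))]
red [(array([436.4632,  92.5263]), np.int32(95)), (array([297.7391, 248.6304]), np.int32(230))]
(274, 82) [0.509  0.1032 0.0182]
(299, 249) [ 0.5316 -0.0711  0.0185]
(352, 15) [0.5795 0.1496 0.0702]
(352, 48) [0.5804 0.1253 0.0668]
(435, 93) [0.6653 0.092  0.0273]
(300, 340) [ 0.5311 -0.1902  0.0098]
(380, 225) [ 0.609  -0.027   0.0732]
(360, 120) [0.5956 0.0667 0.0105]
(240, 188) [0.4893 0.0138 0.1052]
(420, 200) [ 0.6631 -0.0178  0.0107]
(400, 320) [0.5674 0.0269 0.3172]
scene [(array([462.2777, 247.3612]), array([434, 221,  57,  52, 551], dtype=int32)), (array([354.2634, 249.3705]), array([347, 237,  15,  23, 224], dtype=int32)), (array([238.9672, 267.5624]), array([219, 257,  42,  23, 457], dtype=int32)), (array([399.1942, 327.8201]), array([389, 322,  22,  11, 139], dtype=int32))]
side [(array([243.4346, 197.3224]), array([237, 185,  13,  26, 214], dtype=int32)), (array([281.3994, 242.1391]), array([273, 230,  18,  23, 338], dtype=int32)), (array([193.4841, 273.1607]), array([176, 257,  33,  28, 504], dtype=int32)), (array([347.1585, 352.9593]), array([312, 319,  68,  64, 984], dtype=int32))]
```

View pics/wz.png

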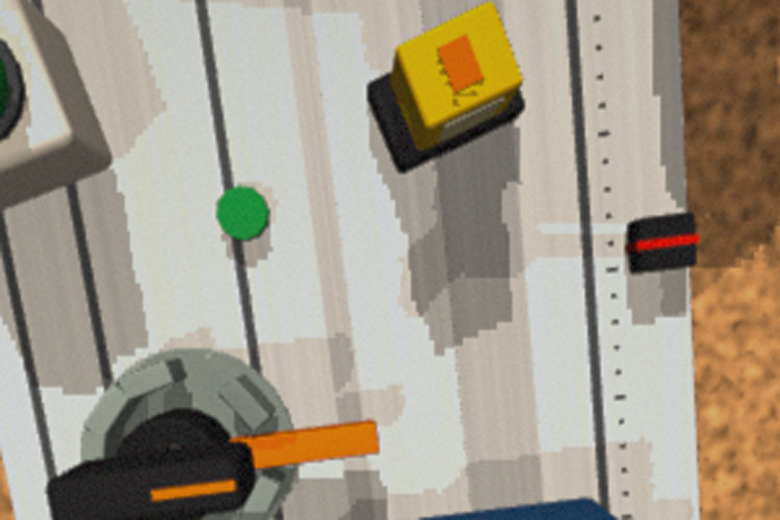

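View pics/sz.png

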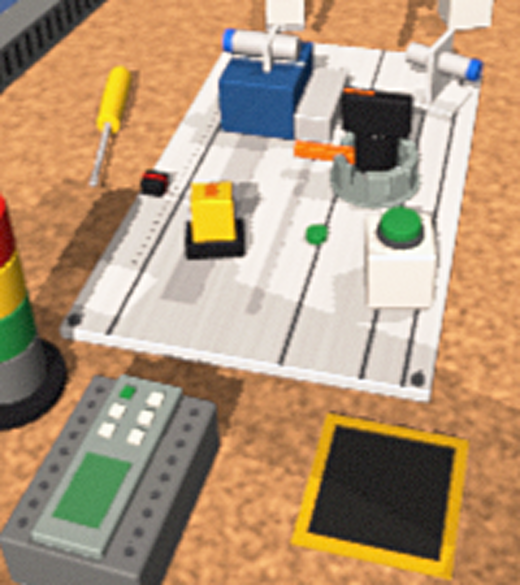

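```bash
python3 - <<'E'
from h import *
p,d,tp,rr=load("pics/wrist0.npz")
g=ray("wrist",tp,rr,(272.9,81.4),.020); r=ray("wrist",tp,rr,(297.8,248.6),.020)
v=(g-r)[:2]; L=np.linalg.norm(v); yv=v/L; xv=np.array([yv[1],-yv[0]]); yaw=np.arctan2(xv[1],xv[0])
kn=(g+r)[:2]/2-xv*.0344; S=kn+xv*.040
print("g",g,"r",r,"len",L,"(0.177)","yaw",yaw,"knob",kn,"S",S)
np.savez("st.npz",S=S,xv=xv,yv=yv)
st=lambda X:np.array([(X[:2]-S)@xv,(X[:2]-S)@yv])
mk=ray("wrist",tp,rr,(436.5,92.5),.028); print("mark",mk,st(mk))
C=cloud("wrist",tp,rr,d)
# relay top
b,l=blobs(p,(20,150,150),(32,255,255),100)
hsv=cv2.cvtColor(p,cv2.COLOR_BGR2HSV)
m=(C[...,2]>.066)&(C[...,2]<.08)&(np.abs(C[...,0]-.58)<.05)&(np.abs(C[...,1]-.14)<.05)
pts=C[m]; print("relay top z",np.median(pts[:,2]),len(pts)); rc=cv2.minAreaRect((pts[:,:2]*1000).astype(np.float32)); print(rc)
# carriage block top
m=(C[...,2]>.07)&(C[...,2]<.079)&(hsv[...,0]>100)&(hsv[...,0]<125)&(hsv[...,1]>120)
pts=C[m]; s=np.array([st(x) for x in pts]); print("block",s.min(0),s.max(0),np.percentile(s,[1,99],axis=0))
m=(C[...,2]>.05)&(C[...,2]<.064)&(np.abs(C[...,0]-.55)<.08)&(np.abs(C[...,1]+.07)<.08)
s=np.array([st(x) for x in C[m]]); print("flange",len(s),np.percentile(s,[2,98],axis=0) if len(s) else 0)
ku=ray("wrist",tp,rr,((205+275)/2,(189+177)/2+5),.106);print("knob top approx",ku)
for n in ["scene","side"]:
    p,d,tp,rr=load(f"pics/{n}0.npz")
    b,l=blobs(p,(20,110,100),(34,255,255),100)
    i=max(range(len(b)),key=lambda i:b[i][1][2]*b[i][1][3])
    x,y,w,h=b[i][1][:4]; sub=cv2.inRange(cv2.cvtColor(p,cv2.COLOR_BGR2HSV),(20,110,100),(34,255,255)); mm=np.zeros_like(sub); mm[y:y+h,x:x+w]=sub[y:y+h,x:x+w]
    hull=cv2.convexHull(cv2.findNonZero(mm))
    W=np.array([ray(n,tp,rr,q,.003)[:2] for q in hull[:,0]])
    print(n,"mat",cv2.minAreaRect((W*1000).astype(np.float32)))
E
```

```text
g [0.5081 0.1035 0.02  ] r [ 0.5304 -0.0701  0.02  ] len 0.17505029241814649 (0.177) yaw 0.12750777443354927 knob [0.4852 0.0123] S [0.5248 0.0174]
mark [0.6665 0.0924 0.028 ] [0.1501 0.0564]
relay top z 0.07070348433291057 1511
((583.4346313476562, 141.77183532714844), (34.30710220336914, 27.360504150390625), 24.734027862548828)
block [-0.01   -0.1279] [0.1179 0.0053] [[ 0.0448 -0.1264]
 [ 0.1166 -0.0394]]
flange 298 [[-0.0477 -0.119 ]
 [ 0.0995 -0.0184]]
knob top approx [0.4895 0.0139 0.106 ]
scene mat ((386.96490478515625, 306.8681945800781), (100.38075256347656, 100.6902847290039), 6.864788055419922)
side mat ((385.8970642089844, 306.85455322265625), (99.22151947021484, 101.44024658203125), 6.760513782501221)
```

```bash
python3 -m inch '1 -4 0 0.12 0;2 -8 0 0.24 0;3 -12 0 0.36 0;3.4 -14.2 0 0.48 0;3.4 -14.2 1 0.6 0;3.4 -14.2 3 0.72 0;3.4 -14.2 5 0.84 0;3.4 -14.2 6 0.96 0;3.4 -14.2 7 1.08 0;3.4 -14.2 7 1.14 0;3.4 -14.2 7 1.14 0;3.4 -14.2 7 1.14 0'
python3 - <<'E'
from h import *
p,d,tp,rr=snap("wrist","w1"); print(tp,rr)
C=cloud("wrist",tp,rr,d)
m=(C[...,2]>.066)&(C[...,2]<.08)&(np.abs(C[...,0]-.58)<.05)&(np.abs(C[...,1]-.14)<.05)
print(cv2.minAreaRect((C[m][:,:2]*1000).astype(np.float32)),np.median(C[m][:,2]))
E
```

```text
time: 1.15
tool_pos: [0.5833, 0.142, 0.1342]
ee_rot: [3.14, 0.001, -1.138]
wrist_force: [-0.9, 0.1, 0.6]
width: 0.0939
[0.5833 0.142  0.1342] [ 3.1395  0.001  -1.1382]
((583.2664184570312, 142.02389526367188), (34.54755783081055, 26.82448959350586), 24.313676834106445) 0.07048685987607964
```

View pics/w1.png

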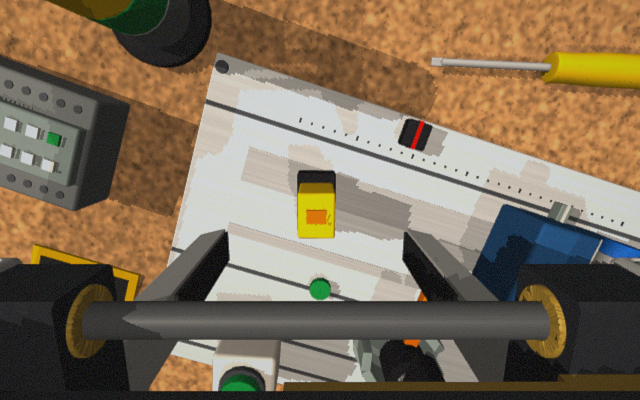

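```bash
python3 - <<'E'
from h import *
p,d,tp,rr=load("pics/scene0.npz")
C=cloud("scene",tp,rr,d)
print(C[305,400],C[295,402], ray("scene",tp,rr,(402,300),.15), ray("scene",tp,rr,(393,340),.0))
X=C[305,400]; q=R.from_euler("xyz",[np.pi,0,-1.138]).as_matrix().T@(X-np.array([.583,.142,.036])); print("in tool",q)
E
```

```text
[0.6712 0.3139 0.1674] [0.6542 0.3053 0.1692] [0.6535 0.3081 0.15  ] [0.6711 0.3242 0.    ]
in tool [-0.1191 -0.1522 -0.1314]
```

```bash
python3 -m inch '0 0 3 0 0;0 0 6 0 0;0 0 8 0 0;0 0 9 0 0;0 0 9.8 0 0;0 0 9.8 0 0;0 0 9.8 0 0;0 0 9.8 0 1;0 0 9.8 0 1;0 0 9.8 0 1;0 0 9.8 0 1;0 0 9.8 0 1;0 0 9.8 0 1;0 0 9.8 0 1;0 0 9.8 0 1;0 0 9.8 0 1'
```

```text
time: 2.53
tool_pos: [0.5834, 0.1421, 0.0366]
ee_rot: [3.14, 0.001, -1.138]
wrist_force: [0.3, -0.7, -0.4]
width: 0.0369
```

```bash
python3 -m inch '0 0 0 0 1;0 0 0 0 1;0 0 0 0 1;0 0 0 0 1;0 0 0 0 1;0 0 0 0 1'; python3 -m inch '0 0 -1 0 1;0 0 -3 0 1;0 0 -6 0 1;0 0 -9 0 1;0 0 -10 0 1;0 0 -10 0 1;0 0 -10 0 1'
```

```text
time: 3.03
tool_pos: [0.5834, 0.142, 0.0365]
ee_rot: [3.14, 0.001, -1.138]
wrist_force: [-0.4, -0.9, -1.1]
width: 0.0266
time: 3.62
tool_pos: [0.5835, 0.142, 0.1365]
ee_rot: [3.141, 0.001, -1.138]
wrist_force: [-1.0, 0.3, -1.5]
width: 0.0269
```

```bash
python3 -m inch '-2 1 0 0.05 1;-5 2.4 0 0.1 1;-8 3.8 0 0.15 1;-11 5.2 0 0.2 1;-14 6.6 0 0.25 1;-17 8 0 0.313 1;-20 9.4 0 0.313 1;-22.2 10.5 0 0.313 1;-23.25 10.96 0 0.313 1;-23.25 10.96 0 0.313 1;-23.25 10.96 2 0.313 1;-23.25 10.96 4 0.313 1;-23.25 10.96 6 0.313 1;-23.25 10.96 7 0.313 1;-23.25 10.96 7 0.313 1'
```

```text
time: 4.87
tool_pos: [0.3852, 0.3049, 0.0629]
ee_rot: [3.134, -0.004, -1.453]
wrist_force: [-1.1, -0.8, -1.5]
width: 0.0269
```

```bash
python3 - <<'E'
from h import *
p,d,tp,rr=snap("wrist","w2"); print(tp,rr)
dl=R.from_euler("xyz",rr).as_matrix().T@(np.array([.3865,.3069,.0285])-tp); print(dl*100)
b,l=blobs(p,(20,110,100),(34,255,255),60); print([(c,s) for c,s in b])
E
```

```text
[0.3852 0.3049 0.0629] [ 3.1338 -0.0035 -1.4529]
[-0.1967 -0.1802  3.4363]
[(array([311.7796, 181.7687]), array([ 239,  143,  149,  122, 4414], dtype=int32)), (array([315.3171, 255.7101]), array([ 285,  216,   62,   85, 4219], dtype=int32)), (array([386.62 , 315.488]), array([377, 285,  16,  72, 500], dtype=int32)), (array([242.1217, 323.4905]), array([239, 289,   9,  69, 263], dtype=int32))]
```

View pics/w2.png

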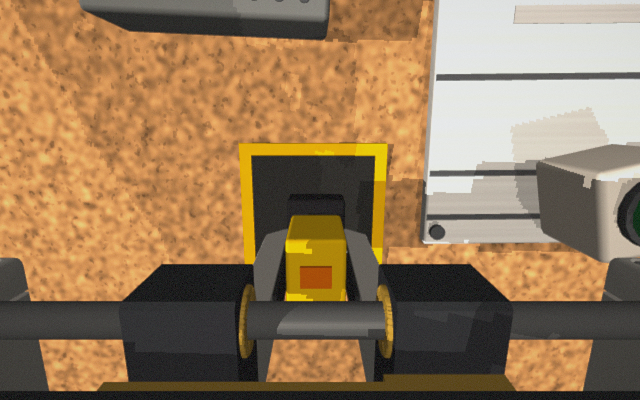

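```bash
python3 -m inch '-0.2 -0.18 1 0 1;-0.2 -0.18 2 0 1;-0.2 -0.18 2.6 0 1;-0.2 -0.18 3 0 1;-0.2 -0.18 3.3 0 1;-0.2 -0.18 3.45 0 1;-0.2 -0.18 3.5 0 1;-0.2 -0.18 3.5 0 1'
```

```text
time: 5.58
tool_pos: [0.3877, 0.308, 0.0301]
ee_rot: [3.137, -0.002, -1.453]
wrist_force: [0.0, -0.4, -1.6]
width: 0.0271
```

```bash
python3 -m inch '0.1 0.13 0 0 1;0.1 0.13 0.15 0 1;0.1 0.13 0.22 0 1;0.1 0.13 0.22 0 1;0.1 0.13 0.22 0 1'
```

```text
time: 6.0
tool_pos: [0.3865, 0.3069, 0.0279]
ee_rot: [3.137, -0.002, -1.453]
wrist_force: [-0.6, 0.6, -0.8]
width: 0.0268
```

```bash
python3 -m inch '0 0 0.05 0 1;0 0 0.05 0 0.45;0 0 0.05 0 0.45;0 0 0.05 0 0.45;0 0 0.05 0 0.45;0 0 0.05 0 0.45;0 0 -0.5 0 0.45;0 0 -2 0 0.45;0 0 -5 0 0.45;0 0 -9 0 0.45;0 0 -12 0 0.45;0 0 -12 0 0.45'
python3 - <<'E'
from h import *
p,d,tp,rr=snap("wrist","w3"); print(tp,rr)
C=cloud("wrist",tp,rr,d)
m=(C[...,2]>.055)&(C[...,2]<.07)&(np.abs(C[...,0]-.386)<.03)&(np.abs(C[...,1]-.307)<.03)
print(cv2.minAreaRect((C[m][:,:2]*1000).astype(np.float32)),np.median(C[m][:,2]))
S=np.load("st.npz"); 
kn=S["S"]-.04*S["xv"]; print(kn)
p2,d2,t2,r2=snap("scene","s1")
E
```

```text
time: 7.0
tool_pos: [0.3907, 0.3095, 0.1565]
ee_rot: [-3.132, 0.005, -1.452]
wrist_force: [0.6, -0.3, 1.3]
width: 0.0518
[0.3907 0.3095 0.1565] [-3.1323  0.0047 -1.4525]
((386.1502990722656, 307.5887145996094), (34.39113235473633, 27.488481521606445), 6.292214870452881) 0.06142709211683983
[0.4852 0.0123]
```

View pics/w3.png

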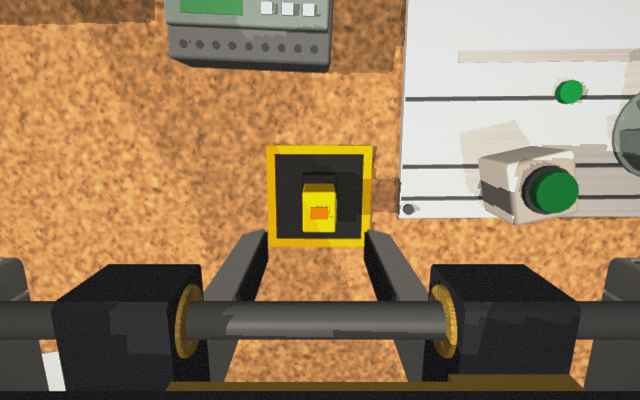

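View pics/s1.png

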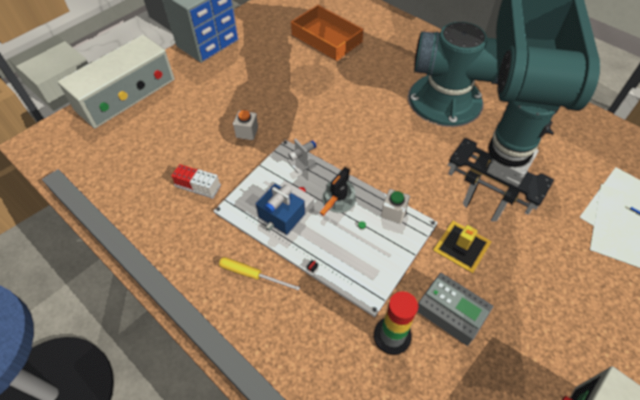

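```bash
python3 -m inch '2 -0.4 -1 0 0.45;5 -1 -2 0 0.45;8.5 -1.7 -2 0 0.45;12 -2.4 -2 0 0.45;15.5 -3 -2 0 0.45;19 -3.7 -2 0 0.45;22.5 -4.4 -2 0 0.45;26 -5 -2 0 0.45;29 -5.6 -2 0 0.45;30.2 -5.88 -2 0 0.45;30.6 -5.88 -2 0 0.45;30.6 -5.88 -2 0 0.45;30.6 -5.88 -2 0 0.45;30.6 -5.88 -2 0 0.45'
python3 - <<'E'
from h import *
p,d,tp,rr=snap("wrist","w4"); print(tp,rr)
C=cloud("wrist",tp,rr,d); hsv=cv2.cvtColor(p,cv2.COLOR_BGR2HSV)
m=(C[...,2]>.1)&(C[...,2]<.112)&(np.hypot(C[...,0]-.485,C[...,1]-.0123)<.06)
print(cv2.minAreaRect((C[m][:,:2]*1000).astype(np.float32)),np.median(C[m][:,2]),m.sum())
b,l=blobs(p,(50,120,60),(75,255,255)); print("green",[(c,s[4],ray("wrist",tp,rr,c,.02)) for c,s in b])
b,l=blobs(p,(0,170,100),(5,255,255)); print("red",[(c,s[4],ray("wrist",tp,rr,c,.02),ray("wrist",tp,rr,c,.028)) for c,s in b])
E
```

```text
time: 8.27
tool_pos: [0.482, 0.0123, 0.1698]
ee_rot: [3.141, 0.001, -1.451]
wrist_force: [0.2, 1.0, 0.4]
width: 0.0518
[0.482  0.0123 0.1698] [ 3.1408  0.0011 -1.4506]
((485.0593566894531, 11.939287185668945), (61.28107452392578, 17.461017608642578), 7.399302959442139) 0.10412480951650127 1988
green [(array([223.1489, 152.6474]), np.int32(329), array([0.5082, 0.1028, 0.02  ])), (array([156.4901, 250.8209]), np.int32(910), array([0.4037, 0.1627, 0.02  ]))]
red [(array([412.1254, 151.2179]), np.int32(335), array([ 0.5304, -0.0707,  0.02  ]), array([ 0.5309, -0.0685,  0.028 ]))]
```

View pics/w4.png

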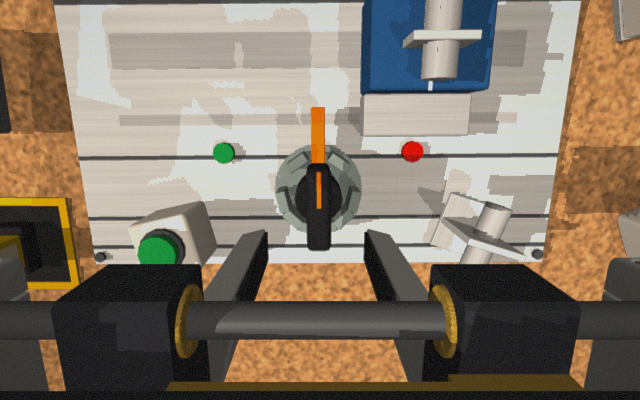

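```bash
python3 -m inch '0.07 -0.3 1 -0.01 0.45;0.07 -0.3 3 -0.01 0.45;0.07 -0.3 5.5 -0.01 0.45;0.07 -0.3 8 -0.01 0.45;0.07 -0.3 9.3 -0.01 0.45;0.07 -0.3 9.8 -0.01 0.45;0.07 -0.3 9.8 -0.01 0.45;0.07 -0.3 9.8 -0.01 0.45;0.07 -0.3 9.8 -0.01 1;0.07 -0.3 9.8 -0.01 1;0.07 -0.3 9.8 -0.01 1;0.07 -0.3 9.8 -0.01 1;0.07 -0.3 9.8 -0.01 1;0.07 -0.3 9.8 -0.01 1;0.07 -0.3 9.8 -0.01 1;0.07 -0.3 9.8 -0.01 1;0.07 -0.3 9.8 -0.01 1'
```

```text
time: 9.73
tool_pos: [0.4855, 0.0111, 0.0725]
ee_rot: [-3.141, -0.001, -1.441]
wrist_force: [0.6, -3.9, 1.9]
width: 0.0178
```

```bash
python3 -m inch '0 0 -0.4 0 1;0 0 -0.9 0 1;0 0 -1.4 0 1;0 0 -1.8 0 1;0 0 -2.0 0 1;0 0 -2.0 0 1;0 0 -2.0 0 1'
```

```text
time: 10.32
tool_pos: [0.4855, 0.011, 0.0931]
ee_rot: [-3.141, -0.001, -1.441]
wrist_force: [1.2, -2.8, -0.3]
width: 0.0177
```

```bash
python3 -m inch '-0.05 0 0 -0.05 1;-0.05 0 0 -0.15 1;-0.05 0 0 -0.25 1;-0.05 0 0 -0.35 1;-0.05 0 0 -0.45 1;-0.05 0 0 -0.55 1;-0.05 0 0 -0.65 1;-0.05 0 0 -0.75 1;-0.05 0 0 -0.85 1;-0.05 0 0 -0.95 1;-0.05 0 0 -1.05 1;-0.05 0 0 -1.13 1;-0.05 0 0 -1.18 1;-0.05 0 0 -1.2 1;-0.05 0 0 -1.2 1;-0.05 0 0 -1.2 1'
python3 - <<'E'
from h import *
p,d,tp,rr=snap("wrist","w5"); print(tp,rr); snap("side","d5")
E
```

```text
time: 11.65
tool_pos: [0.4845, 0.0121, 0.0931]
ee_rot: [3.141, 0.002, -0.241]
wrist_force: [-2.9, -0.4, 0.1]
width: 0.018
[0.4845 0.0121 0.0931] [ 3.141   0.0015 -0.2412]
```

View pics/w5.png

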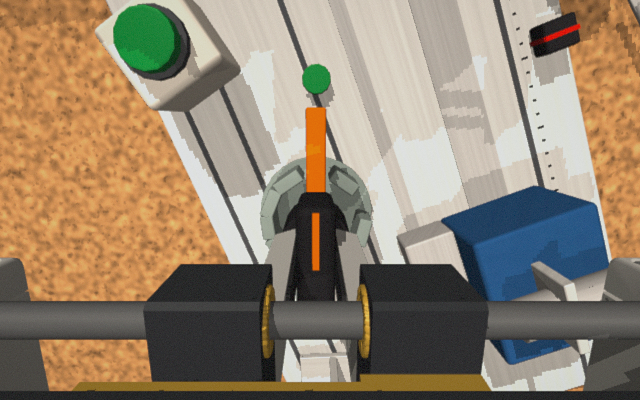

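The arm tip at (316,108) lines up with the green stud at (316,79), so I'll push the knob in.

```bash
python3 -m inch '0 0 0.4 0 1;0 0 0.8 0 1;0 0 1.2 0 1;0 0 1.6 0 1;0 0 1.9 0 1;0 0 2.1 0 1;0 0 2.2 0 1;0 0 2.25 0 1;0 0 2.25 0 1'
```

```text
time: 12.5
tool_pos: [0.4846, 0.0121, 0.0724]
ee_rot: [3.141, 0.001, -0.241]
wrist_force: [-6.3, -1.3, 12.1]
width: 0.0178
```

```bash
python3 -m inch '0 0 0 0 0.6;0 0 0 0 0.6;0 0 0 0 0.6;0 0 0 0 0.6;0 0 0 0 0.6;0 0 -1 0 0.6;0 0 -4 0 0.6;0 0 -7 0 0.6;0 0 -10 0 0.6;0 0 -10 0 0.6;0 0 -10 -0.1 0.6;0 0 -10 -0.2 0.6;0 0 -10 -0.3 0.6;0 0 -10 -0.37 0.6;0 0 -10 -0.37 1;0 0 -10 -0.37 1'
python3 - <<'E'
from h import *
Sn=np.load("st.npz");S,xv,yv=Sn["S"],Sn["xv"],Sn["yv"]; st=lambda X:np.stack([(X[...,0]-S[0])*xv[0]+(X[...,1]-S[1])*xv[1],(X[...,0]-S[0])*yv[0]+(X[...,1]-S[1])*yv[1]],-1)
p,d,tp,rr=snap("wrist","w6"); print(tp,rr)
C=cloud("wrist",tp,rr,d); hsv=cv2.cvtColor(p,cv2.COLOR_BGR2HSV)
m=(C[...,2]>.098)&(C[...,2]<.13)&(np.hypot(C[...,0]-.485,C[...,1]-.0123)<.04)
print("knob",cv2.minAreaRect((C[m][:,:2]*1000).astype(np.float32)),np.median(C[m][:,2]))
b,l=blobs(p,(0,170,80),(5,255,255)); print("red",[(c,s[4],ray("wrist",tp,rr,c,.028),st(ray("wrist",tp,rr,c,.028))) for c,s in b])
m=(C[...,2]>.07)&(C[...,2]<.079)&(hsv[...,0]>100)&(hsv[...,0]<125)&(hsv[...,1]>120)
s=st(C[m]); print(np.percentile(s,[.5,1,50,99,99.5],axis=0))
for sx,sy,z in [(.0805,-.16,.12),(.0805,-.16,.033)]:
    w=np.append(S+sx*xv+sy*yv,z); print("go",w,"tool shift cm",100*R.from_euler("xyz",rr).as_matrix().T@(w-tp))
E
```

```text
time: 13.83
tool_pos: [0.4847, 0.0122, 0.1723]
ee_rot: [3.142, 0.001, 0.127]
wrist_force: [-0.3, 0.0, -0.2]
width: 0.0276
[0.4847 0.0122 0.1723] [3.1415 0.001  0.1272]
knob ((484.515625, 11.462963104248047), (62.376956939697266, 18.063533782958984), 76.12564849853516) 0.10414422654272401
red [(array([525.92, 131.5 ]), np.int32(100), array([0.6658, 0.0922, 0.028 ]), array([0.1493, 0.0562])), (array([342.3167, 276.8833]), np.int32(60), array([ 0.5223, -0.0685,  0.028 ]), array([-0.0134, -0.0849]))]
[[ 0.0444 -0.0711]
 [ 0.0448 -0.0696]
 [ 0.0908 -0.0466]
 [ 0.1169 -0.0392]
 [ 0.1171 -0.0391]]
go [ 0.625 -0.131  0.12 ] tool shift cm [12.1071 15.9863  5.2195]
go [ 0.625 -0.131  0.033] tool shift cm [12.1158 15.986  13.9195]
```

View pics/w6.png

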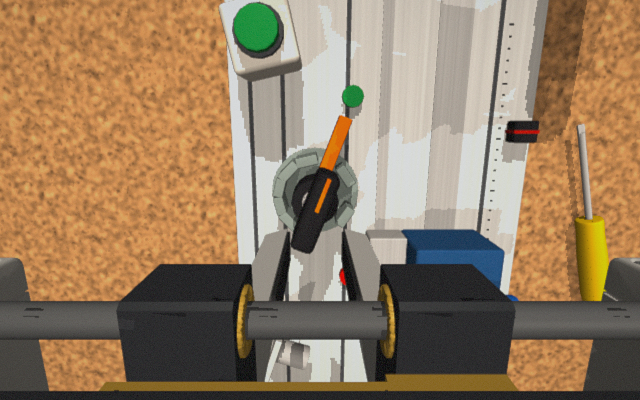

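The knob is down (bar top height same as before) at 76°, which matches the green notch. I'll go behind the carriage next.

```bash
python3 -m inch '2 2.6 0 0 1;4 5.3 0 0 1;6 8 0 0 1;8 10.6 0 0 1;10 13.2 0 0 1;11.6 15.4 0 0 1;12.1 16 0 0 1;12.1 16 0 0 1;12.1 16 1 0 1;12.1 16 3 0 1;12.1 16 5 0 1;12.1 16 5 0 1;12.1 16 5 0 1'
python3 - <<'E'
from h import *
Sn=np.load("st.npz");S,xv,yv=Sn["S"],Sn["xv"],Sn["yv"]; st=lambda X:np.stack([(X[...,0]-S[0])*xv[0]+(X[...,1]-S[1])*xv[1],(X[...,0]-S[0])*yv[0]+(X[...,1]-S[1])*yv[1]],-1)
p,d,tp,rr=snap("wrist","w7"); print(tp,rr,"tcp st",st(tp))
C=cloud("wrist",tp,rr,d); hsv=cv2.cvtColor(p,cv2.COLOR_BGR2HSV)
m=(C[...,2]>.07)&(C[...,2]<.079)&(hsv[...,0]>100)&(hsv[...,0]<125)&(hsv[...,1]>120)
s=st(C[m]); print(np.percentile(s,[.5,1,50,99,99.5],axis=0))
b,l=blobs(p,(0,170,80),(5,255,255)); print("red",[(c,s[4],st(ray("wrist",tp,rr,c,.028))) for c,s in b])
E
```

```text
time: 14.97
tool_pos: [0.6231, -0.1294, 0.1207]
ee_rot: [-3.14, 0.005, 0.128]
wrist_force: [-0.6, -0.4, -0.1]
width: 0.0
[ 0.6231 -0.1294  0.1207] [-3.1398  0.0046  0.1285] tcp st [ 0.0788 -0.1582]
[[ 0.0454 -0.1274]
 [ 0.0457 -0.1273]
 [ 0.0831 -0.0683]
 [ 0.1175 -0.0406]
 [ 0.1179 -0.0404]]
red [(array([206.1992, 117.0431]), np.int32(487), array([-0.0028, -0.0892]))]
```

View pics/w7.png

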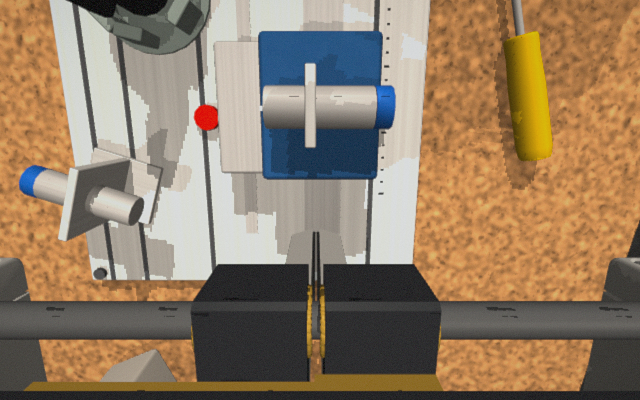

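```bash
python3 -m inch '0 0 2 0 1;0 0 5 0 1;0 0 7.5 0 1;0 0 8.6 0 1;0 0 9 0 1;0 0 9 0 1;0 0 9 0 1'; python3 -m inch '0 -0.3 0 0 1;0 -0.6 0 0 1;0 -0.9 0 0 1;0 -1.2 0 0 1;0 -1.5 0 0 1;0 -1.7 0 0 1;0 -1.7 0 0 1'
```

```text
time: 15.6
tool_pos: [0.6255, -0.1302, 0.0347]
ee_rot: [3.141, -0.002, 0.128]
wrist_force: [0.1, -0.0, -0.1]
width: 0.0004
time: 16.18
tool_pos: [0.6232, -0.1127, 0.0346]
ee_rot: [3.141, -0.002, 0.129]
wrist_force: [0.3, 0.5, 0.2]
width: 0.0003
```

```bash
python3 -m inch '0 -0.1 0 0 1;0 -0.3 0 0 1;0 -0.5 0 0 1;0 -0.7 0 0 1;0 -0.9 0 0 1;0 -1.1 0 0 1;0 -1.3 0 0 1;0 -1.5 0 0 1;0 -1.7 0 0 1;0 -1.9 0 0 1;0 -2.1 0 0 1'
cat >> h.py <<'E'
Sn=np.load("st.npz");S,xv,yv=Sn["S"],Sn["xv"],Sn["yv"]
st=lambda X:np.stack([(X[...,0]-S[0])*xv[0]+(X[...,1]-S[1])*xv[1],(X[...,0]-S[0])*yv[0]+(X[...,1]-S[1])*yv[1]],-1)
def meas(name):
    p,d,tp,rr=snap("wrist",name); print("t",robot.get_obs()["time"],"tcp st",st(tp),tp[2],rr)
    C=cloud("wrist",tp,rr,d); hsv=cv2.cvtColor(p,cv2.COLOR_BGR2HSV)
    m=(C[...,2]>.07)&(C[...,2]<.079)&(hsv[...,0]>100)&(hsv[...,0]<125)&(hsv[...,1]>120)
    s=st(C[m]); print(np.percentile(s,[1,50,99],axis=0))
    for c,q in blobs(p,(0,170,80),(5,255,255))[0]: print("red",c,q,st(ray("wrist",tp,rr,c,.028)))
E
python3 -c "
from h import *
meas('w8')"
```

```text
time: 17.1
tool_pos: [0.6209, -0.0953, 0.0346]
ee_rot: [3.135, -0.002, 0.128]
wrist_force: [1.9, -7.7, -2.2]
width: 0.0004
t 17.15 tcp st [ 0.081 -0.124] 0.03460368870817296 [ 3.135  -0.0019  0.1276]
[[ 0.0459 -0.1113]
 [ 0.0834 -0.0494]
 [ 0.1174 -0.0246]]
red [156.0052 178.1829] [141 161  29  36 771] [-0.0028 -0.0871]
```

View pics/w8.png

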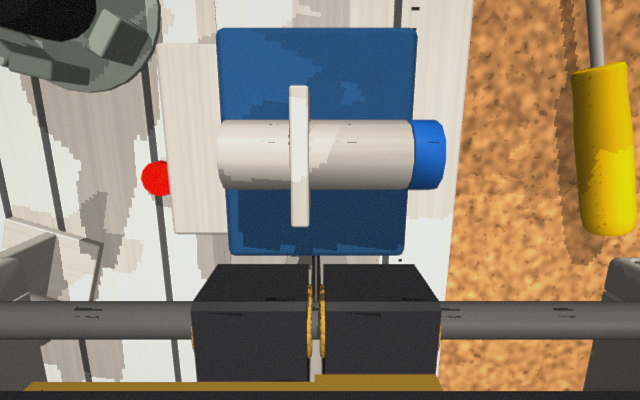

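```bash
python3 -m inch '0 -0.3 0 0 1;0 -0.6 0 0 1;0 -0.9 0 0 1;0 -1.2 0 0 1;0 -1.5 0 0 1;0 -1.8 0 0 1;0 -2.1 0 0 1;0 -2.4 0 0 1;0 -2.7 0 0 1;0 -3 0 0 1;0 -3.3 0 0 1;0 -3.6 0 0 1;0 -3.9 0 0 1;0 -4.2 0 0 1;0 -4.5 0 0 1;0 -4.8 0 0 1;0 -5.1 0 0 1;0 -5.4 0 0 1;0 -5.7 0 0 1;0 -6 0 0 1'; python3 -c "
from h import *
meas('w9')"
```

```text
time: 18.82
tool_pos: [0.6136, -0.0387, 0.0346]
ee_rot: [3.13, -0.002, 0.126]
wrist_force: [1.8, -8.2, -0.2]
width: 0.0007
t 18.8667 tcp st [ 0.081 -0.067] 0.03463952292429569 [ 3.1295 -0.0023  0.1265]
[[ 0.0458 -0.0539]
 [ 0.0835  0.0078]
 [ 0.1174  0.0325]]
red [460.8214   0.4167] [436   0  49   2  84] [0.1502 0.0546]
red [170.1371 270.9618] [153 255  35  34 890] [-0.0006 -0.0831]
```

View pics/w9.png

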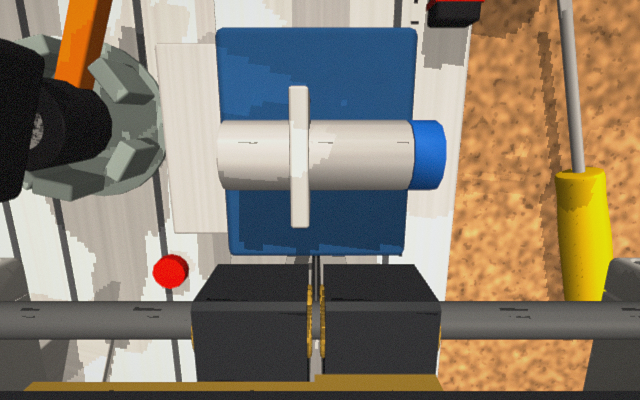

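```bash
python3 -m inch '0 -0.3 0 0 1;0 -0.6 0 0 1;0 -0.9 0 0 1;0 -1.2 0 0 1;0 -1.5 0 0 1;0 -1.8 0 0 1;0 -2.1 0 0 1;0 -2.4 0 0 1;0 -2.7 0 0 1;0 -3 0 0 1;0 -3.3 0 0 1;0 -3.6 0 0 1;0 -3.9 0 0 1;0 -4.2 0 0 1;0 -4.5 0 0 1;0 -4.8 0 0 1;0 -5 0 0 1;0 -5 0 0 1;0 -5 0 0 1;0 -5 0 0 1'; python3 -c "
from h import *
meas('w10');snap('scene','s10');snap('side','d10')
import cv2
p=cv2.imread('pics/s10.png');q=cv2.imread('pics/d10.png')
a=cv2.resize(p[190:290,240:370],(780,600),interpolation=cv2.INTER_CUBIC);cv2.imwrite('pics/s10z.png',a)
a=cv2.resize(q[170:290,220:376],(780,600),interpolation=cv2.INTER_CUBIC);cv2.imwrite('pics/d10z.png',a)"
```

```text
time: 20.53
tool_pos: [0.6075, 0.009, 0.0347]
ee_rot: [3.126, -0.002, 0.126]
wrist_force: [0.4, -6.0, 1.6]
width: 0.0
t 20.5833 tcp st [ 0.081  -0.0189] 0.03465695020486488 [ 3.1259 -0.0025  0.1259]
[[ 0.0459 -0.0057]
 [ 0.0835  0.0561]
 [ 0.1174  0.0808]]
red [450.1129 102.9279] [427  99  47   8 319] [0.1494 0.0561]
red [176.7572 346.7788] [162 339  30  19 416] [-0.0018 -0.0842]
```

View pics/s10z.png

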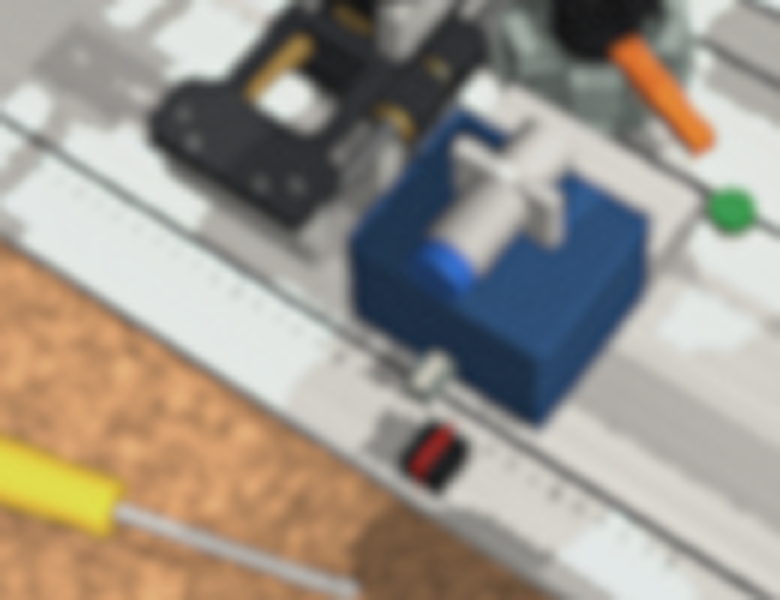

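View pics/d10z.png

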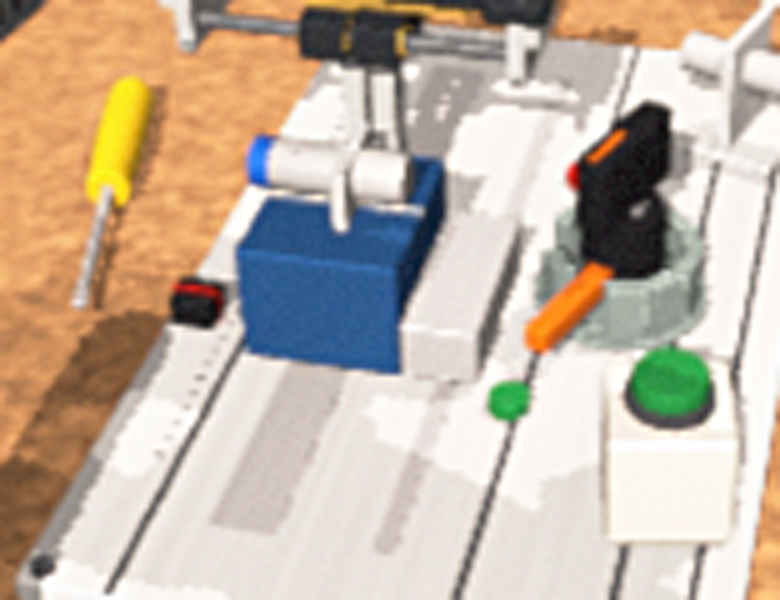

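View pics/w10.png

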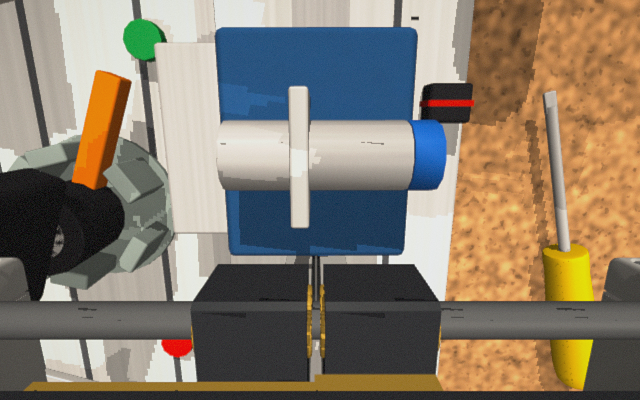

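```bash
python3 -m inch '0 -0.2 0 0 1;0 -0.4 0 0 1;0 -0.6 0 0 1;0 -0.8 0 0 1;0 -1 0 0 1;0 -1.2 0 0 1;0 -1.4 0 0 1;0 -1.4 0 0 1;0 -1.4 0 0 1;0 -1.4 0 0 1'; python3 -c "
from h import *
meas('w11')"; python3 -m inch '0 0.5 0 0 1;0 2 0 0 1;0 3 0 0 1;0 3 0 0 1;0 3 -3 0 1;0 3 -7 0 1;0 3 -11 0 1;4 2 -12 0 1;7 1 -12 0 1;7 0 -12 0 1;7 0 -12 0 1;7 0 -12 0 1'; python3 -c "
from h import *
meas('w12')"
```

```text
time: 21.52
tool_pos: [0.606, 0.0207, 0.0347]
ee_rot: [3.122, -0.003, 0.125]
wrist_force: [0.4, -7.1, 0.5]
width: 0.0003
t 21.5667 tcp st [ 0.081  -0.0071] 0.0347125967610072 [ 3.122  -0.0025  0.1251]
[[0.0459 0.0063]
 [0.0836 0.0682]
 [0.1174 0.0927]]
red [457.     126.0263] [442 123  30   7 190] [0.1539 0.0564]
red [179.498  355.9433] [164 340  31  33 759] [-0.001  -0.0791]
time: 22.57
tool_pos: [0.6739, 0.032, 0.1536]
ee_rot: [3.122, 0.0, 0.126]
wrist_force: [-1.0, 0.8, -0.2]
width: 0.0004
t 22.6167 tcp st [ 0.1497 -0.0045] 0.1535924443762263 [3.1224 0.0004 0.126 ]
[[0.0467 0.0062]
 [0.0858 0.0663]
 [0.1187 0.0931]]
red [315.7778 124.188 ] [303 122  26   5 117] [0.1507 0.0564]
red [155.5579 276.2622] [145 267  22  21 328] [ 0.0002 -0.0825]
```

View pics/w12.png

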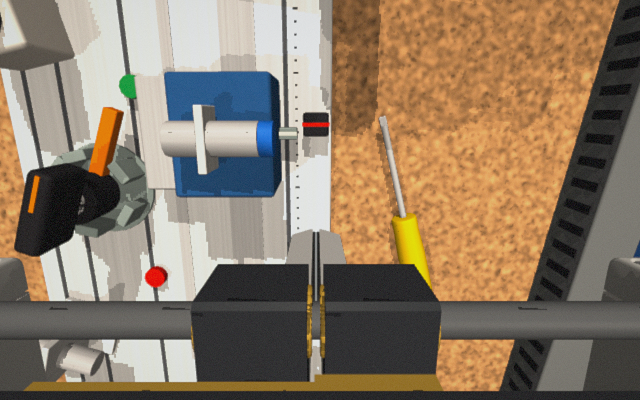

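```bash
python3 -c "
from h import *
p,d,tp,rr=load('pics/w12.npz')
cv2.imwrite('pics/w12z.png',cv2.resize(p[105:150,265:335],(770,495),interpolation=cv2.INTER_NEAREST))
g=p.mean(2).astype(int); print('rows 118..142, cols 280..298 step2'); 
for r in range(120,142): print(r,g[r,280:300:2])
"
```

```text
rows 118..142, cols 280..298 step2
120 [127 221 132  74 122 220 212 207  87 212]
121 [130 222 133  74 128 218 217 210 129 211]
122 [124 221 129  74 125 218 216 211 215 216]
123 [110 223 130  74 125 218 214 212 216 216]
124 [107 222 129  74 125 218 214 211 216 213]
125 [106 223 130  72 121 220 217 213 217 216]
126 [106 213 121  81  99 208 208 203 206 215]
127 [108 145 120 113 113 144 140 139 145 217]
128 [151 156 154 156 156 148 147 144 109 212]
129 [140 140 142 139 142 137 142 140 110 210]
130 [137 138 136 141 137 140 139 139 118 203]
131 [160 163 159 162 160 164 162 163 133 129]
132 [220 218 218 217 216 218 217 219 189 110]
133 [221 218 221 219 220 219 220 220 193 177]
134 [219 216 216 216 218 217 216 216 192 212]
135 [195 192 193 192 194 195 192 194 182 213]
136 [142 140 144 145 139 142 141 139 133 212]
137 [134 134 136 132 138 134 135 134 132 212]
138 [134 134 131 135 130 132 132 131 132 213]
139 [ 75 106  98  68  75 105 109 106 114 213]
140 [ 74 145 123  44  60 144 144 136 141 211]
141 [ 73 148 123  54  64 145 145 138 134 214]
```

View pics/w12z.png

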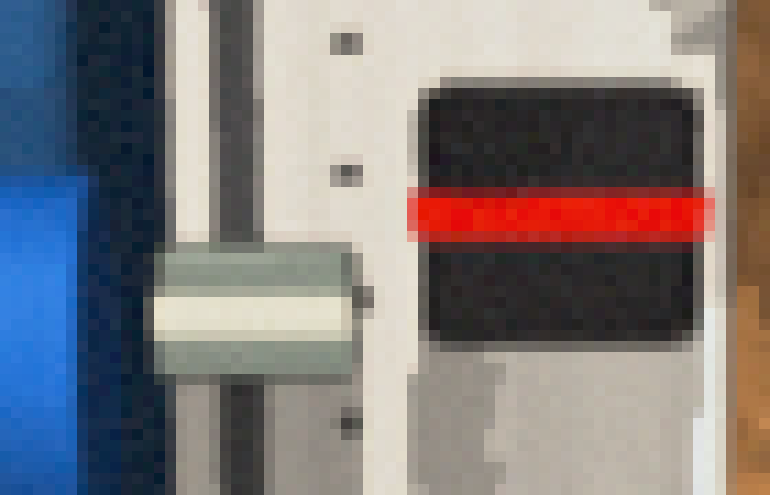

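```bash
python3 -c "
from h import *
p,d,tp,rr=load('pics/w12.npz')
for z in (.03,.034): print(z,st(ray('wrist',tp,rr,(288,133.4),z)))
print(st(ray('wrist',tp,rr,(315.8,124.2),.028)))
C=cloud('wrist',tp,rr,d); print(C[133,284:294,2],C[124,310:322,2],C[115,282:300,2])
"
```

```text
0.03 [0.1274 0.0489]
0.034 [0.1277 0.0491]
[0.1507 0.0563]
[0.0281 0.0286 0.0285 0.0289 0.0295 0.0287 0.0294 0.0305 0.0301 0.0297] [0.0279 0.0275 0.0264 0.0273 0.0265 0.0262 0.0258 0.0264 0.0267 0.0272
 0.0288 0.0278] [0.0108 0.0103 0.0106 0.0111 0.011  0.0112 0.0114 0.0109 0.0101 0.0106
 0.01   0.0097 0.33   0.0104 0.0107 0.0114 0.0118 0.0107]
```

```bash
python3 -m inch '-2 2 0 0 1;-5 3.2 0 0 1;-6.9 3.2 0 0 1;-6.9 3.2 0 0 1;-6.9 3.2 3 0 1;-6.9 3.2 7 0 1;-6.9 3.2 10 0 1;-6.9 3.2 11.5 0 1;-6.9 3.2 11.8 0 1;-6.9 3.2 11.8 0 1;-6.9 3.2 11.8 0 1'; python3 -c "
from h import *
o=robot.get_obs();print(st(o['tool_pos']),o['tool_pos'],o['ee_rot'])"
```

```text
time: 23.53
tool_pos: [0.6107, -0.0113, 0.0383]
ee_rot: [3.122, -0.003, 0.125]
wrist_force: [0.1, -0.3, 0.7]
width: 0.0008
[ 0.0815 -0.0394] [ 0.6107 -0.0113  0.0383] [ 3.1215 -0.003   0.1251]
```

```bash
python3 -m inch '0 -1 0 0 1;0 -2 0 0 1;0 -2.5 0 0 1;0 -2.8 0 0 1;0 -3 0 0 1;0 -3.2 0 0 1;0 -3.4 0 0 1;0 -3.6 0 0 1;0 -3.75 0 0 1;0 -3.75 0 0 1;0 -3.75 0 0 1'; python3 -c "
from h import *
meas('w13')"
```

```text
time: 24.45
tool_pos: [0.6065, 0.0231, 0.038]
ee_rot: [3.117, -0.003, 0.124]
wrist_force: [0.8, -6.1, 1.6]
width: 0.0004
t 24.5 tcp st [ 0.0817 -0.0048] 0.03799866970461045 [ 3.1168 -0.0033  0.124 ]
[[0.0458 0.0088]
 [0.0836 0.0708]
 [0.1174 0.0952]]
red [452.6722 130.1833] [439 127  28   7 180] [0.1539 0.0564]
red [180.5402 355.3526] [166 340  29  32 709] [-0.0013 -0.0791]
```

```bash
python3 -m inch '0 -0.1 0 0 1;0 -0.2 0 0 1;0 -0.3 0 0 1;0 -0.4 0 0 1;0 -0.45 0 0 1;0 -0.45 0 0 1;0 -0.45 0 0 1;0 -0.45 0 0 1'; python3 -c "
from h import *
meas('w14')"
```

```text
time: 25.17
tool_pos: [0.6062, 0.0252, 0.0381]
ee_rot: [3.113, -0.003, 0.123]
wrist_force: [0.1, -6.6, 0.1]
width: 0.001
t 25.2167 tcp st [ 0.0817 -0.0026] 0.03809005804547979 [ 3.1128 -0.0033  0.1232]
[[0.0459 0.0111]
 [0.0834 0.0731]
 [0.1173 0.0975]]
red [452.9827 134.1792] [440 131  27   7 173] [0.1542 0.0564]
red [181.2075 357.5807] [167 342  29  32 694] [-0.0013 -0.0788]
```

```bash
python3 -m inch '0 -0.1 0 0 1;0 -0.2 0 0 1;0 -0.3 0 0 1;0 -0.35 0 0 1;0 -0.35 0 0 1;0 -0.35 0 0 1;0 -0.35 0 0 1'; python3 -c "
from h import *
meas('w15')"; python3 -m inch '0 0.5 0 0 1;0 2 0 0 1;0 3 0 0 1;0 3 0 0 1;0 3 -3 0 1;0 3 -7 0 1;0 3 -11 0 1;4 2 -12 0 1;7 1 -12 0 1;7 0 -12 0 1;7 0 -12 0 1;7 0 -12 0 1;7 0 -12 0 1'; python3 - <<'E'
from h import *
meas('w16')
p,d,tp,rr=load('pics/w16.npz')
cv2.imwrite('pics/w16z.png',cv2.resize(p[100:145,265:335],(770,495),interpolation=cv2.INTER_NEAREST))
E
```

```text
time: 25.8
tool_pos: [0.606, 0.0268, 0.0381]
ee_rot: [3.109, -0.003, 0.123]
wrist_force: [0.5, -6.8, 1.0]
width: 0.0005
t 25.85 tcp st [ 0.0817 -0.001 ] 0.03814966290348846 [ 3.1092 -0.0033  0.1226]
[[0.0459 0.0128]
 [0.0835 0.0749]
 [0.1174 0.0992]]
red [452.9425 137.0115] [440 134  27   7 174] [0.1543 0.0565]
red [181.6754 359.2096] [167 344  29  32 687] [-0.0013 -0.0787]
time: 26.93
tool_pos: [0.6735, 0.0388, 0.1579]
ee_rot: [3.109, -0.002, 0.123]
wrist_force: [-0.3, 0.2, 0.0]
width: 0.0005
t 26.9833 tcp st [0.1502 0.0023] 0.15790831692748397 [ 3.1092 -0.0018  0.1226]
[[0.0466 0.0127]
 [0.0856 0.0725]
 [0.1187 0.0992]]
red [314.425  130.0667] [302 128  26   5 120] [0.1505 0.0564]
red [157.9561 278.9436] [148 269  21  21 319] [ 0.0001 -0.0822]
```

View pics/w16z.png

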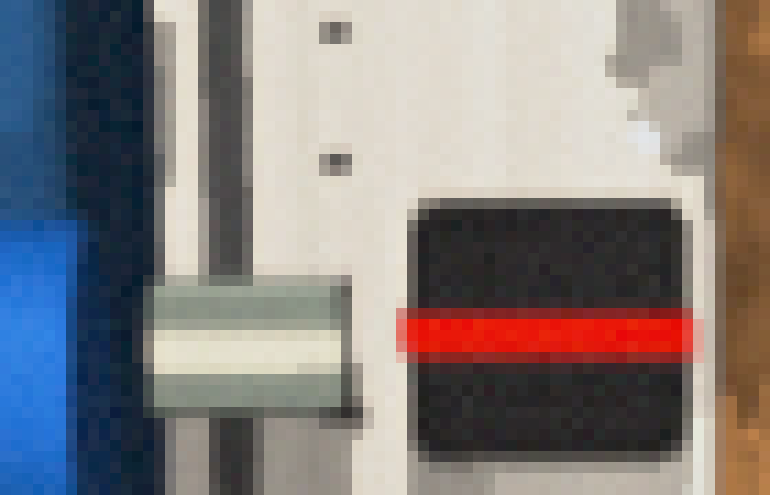

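```bash
python3 - <<'E'
from h import *
p,d,tp,rr=load('pics/w16.npz')
g=p.mean(2)[122:142,282:294].mean(1); print(np.round(g).astype(int))
rw=np.arange(122,142); 
w=np.clip((g-150)/68,0,1); i=(rw>=128)&(rw<=135); c=(w*rw)[i].sum()/w[i].sum(); 
rd=np.clip((p[122:142,306:324,2].astype(float)-p[122:142,306:324,1]).mean(1)/230,0,1); cr=(rd*rw).sum()/rd.sum()
a=st(ray('wrist',tp,rr,(288,c),.030)); b=st(ray('wrist',tp,rr,(314.4,cr),.028)); print(c,cr,a,b,(b-a)[1]*1000)
E
```

```text
[166 167 164 146 155 140 139 154 205 219 219 208 144 136 134  96 110 112
 112 111]
131.47670841573282 130.12487992315081 [0.1281 0.0555] [0.1504 0.0564] 0.8705088938792613
```

```bash
python3 -m inch '-2 2 0 0 1;-5 3.2 0 0 1;-6.9 3.2 0 0 1;-6.9 3.2 0 0 1;-6.9 3.2 3 0 1;-6.9 3.2 7 0 1;-6.9 3.2 10 0 1;-6.9 3.2 11.5 0 1;-6.9 3.2 11.8 0 1;-6.9 3.2 11.8 0 1;-6.9 3.2 11.8 0 1'; python3 -c "
from h import *
o=robot.get_obs();print(st(o['tool_pos']),o['tool_pos'],o['ee_rot'])"
```

```text
time: 27.9
tool_pos: [0.6109, -0.0055, 0.0428]
ee_rot: [3.109, -0.005, 0.122]
wrist_force: [0.8, 0.2, 0.7]
width: 0.0007
[ 0.0825 -0.0337] [ 0.6109 -0.0055  0.0428] [ 3.1086 -0.0052  0.122 ]
```

```bash
python3 -m inch '0 -1 0 0 1;0 -2 0 0 1;0 -2.6 0 0 1;0 -2.9 0 0 1;0 -3.1 0 0 1;0 -3.1 0 0 1;0 -3.1 0 0 1'; python3 -c "
from h import *
meas('w17')"
```

```text
time: 28.48
tool_pos: [0.6072, 0.0254, 0.0419]
ee_rot: [3.108, -0.005, 0.122]
wrist_force: [0.3, 0.4, 0.1]
width: 0.0004
t 28.5333 tcp st [ 0.0827 -0.0025] 0.04186365415447833 [ 3.1084 -0.0052  0.1224]
[[0.0459 0.0127]
 [0.0834 0.0747]
 [0.1175 0.0992]]
red [447.7966 133.8136] [435 131  27   7 177] [0.1539 0.0563]
red [181.4896 354.2217] [168 340  27  30 627] [-0.0017 -0.0794]
```

```bash
python3 -m inch '0 -0.1 0 0 1;0 -0.2 0 0 1;0 -0.28 0 0 1;0 -0.33 0 0 1;0 -0.36 0 0 1;0 -0.36 0 0 1;0 -0.36 0 0 1'; python3 -c "
from h import *
meas('w18')"
```

```text
time: 29.12
tool_pos: [0.6069, 0.0269, 0.0416]
ee_rot: [3.105, -0.005, 0.121]
wrist_force: [-0.5, -5.2, -0.4]
width: 0.0003
t 29.1667 tcp st [ 0.0826 -0.0011] 0.04164750835890847 [ 3.1054 -0.005   0.1213]
[[0.0459 0.0128]
 [0.0836 0.0749]
 [0.1175 0.0992]]
red [447.8623 136.4132] [434 133  28   7 167] [0.1539 0.0564]
red [181.9291 355.5276] [168 340  27  31 635] [-0.0017 -0.0789]
```

Contact is at about 5 N and the carriage hasn't moved yet. One small nudge.

```bash
python3 -m inch '0 -0.1 0 0 1;0 -0.18 0 0 1;0 -0.24 0 0 1;0 -0.26 0 0 1;0 -0.26 0 0 1;0 -0.26 0 0 1'; python3 -c "
from h import *
meas('w19')"
```

```text
time: 29.67
tool_pos: [0.6068, 0.0275, 0.0417]
ee_rot: [3.102, -0.005, 0.121]
wrist_force: [0.2, -5.9, 0.0]
width: 0.0004
t 29.7167 tcp st [ 0.0826 -0.0005] 0.04171340333209214 [ 3.1019 -0.005   0.1207]
[[0.0459 0.0135]
 [0.0834 0.0757]
 [0.1175 0.0999]]
red [448.2071 137.3195] [435 134  27   7 169] [0.1541 0.0564]
red [182.2608 355.92  ] [169 340  27  32 625] [-0.0017 -0.0788]
```

```bash
python3 -m inch '0 0.5 0 0 1;0 2 0 0 1;0 3 0 0 1;0 3 0 0 1;0 3 -3 0 1;0 3 -7 0 1;0 3 -11 0 1;4 2 -12 0 1;7 1 -12 0 1;7 0 -12 0 1;7 0 -12 0 1;7 0 -12 0 1;7 0 -12 0 1'; python3 - <<'E'
from h import *
meas('w20'); snap('scene','s20'); snap('side','d20')
p,d,tp,rr=load('pics/w20.npz')
hsv=cv2.cvtColor(p,cv2.COLOR_BGR2HSV)
g=p.mean(2)[110:150,282:292].mean(1); rw=np.arange(110,150)
rd=np.clip((p[110:150,306:322,2].astype(float)-p[110:150,306:322,1]).mean(1)/230,0,1); cr=(rd*rw).sum()/rd.sum()
i=np.abs(rw-cr)<4.5; w=np.clip((g-150)/68,0,1); c=(w*rw)[i].sum()/w[i].sum(); print(np.round(g).astype(int))
a=st(ray('wrist',tp,rr,(288,c),.030)); b=st(ray('wrist',tp,rr,(314.4,cr),.028)); print(c,cr,a,b,(b-a)[1]*1000)
y0=int(cr)-20
cv2.imwrite('pics/w20z.png',cv2.resize(p[y0:y0+45,265:335],(770,495),interpolation=cv2.INTER_NEAREST))
E
```

```text
time: 30.8
tool_pos: [0.674, 0.0402, 0.1616]
ee_rot: [3.102, -0.003, 0.12]
wrist_force: [1.4, 0.0, -0.4]
width: 0.0004
t 30.85 tcp st [0.1509 0.0036] 0.16158737712066704 [ 3.1019 -0.0035  0.1204]
[[0.0467 0.0134]
 [0.0857 0.0735]
 [0.1188 0.0999]]
red [313.3802 130.1157] [301 128  26   5 121] [0.1506 0.0565]
red [159.0227 277.5016] [149 268  21  21 309] [ 0.0001 -0.0822]
[156 156 157 156 156 156 157 156 156 157 156 157 158 159 146 131 141 139
 142 173 218 218 212 158 136 133 113  91 105 108 107 106 105 104 105 105
 108 107 107 108]
130.83964462569185 130.29037009758792 [0.1289 0.0562] [0.1515 0.0563] 0.13908001752710453
```

View pics/w20z.png

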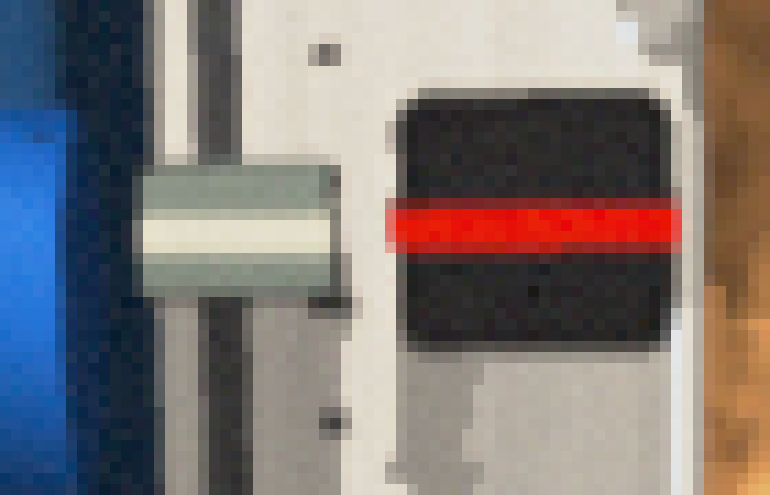

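View pics/d20.png

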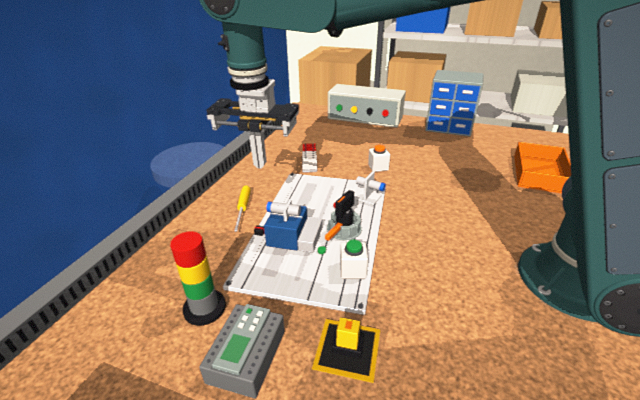

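View pics/s20.png

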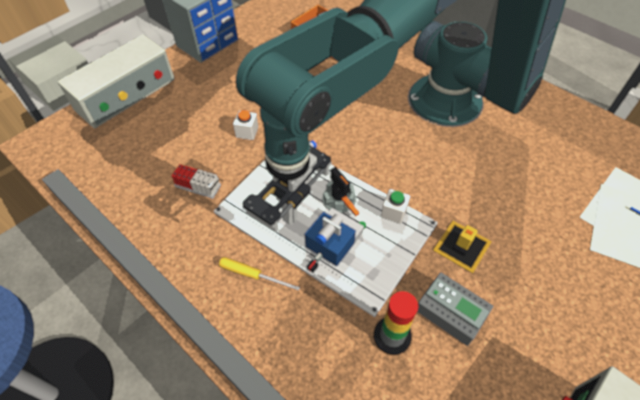

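The white line is level with the red one, about 0.1–0.5 mm short. The relay stands on the mat, the latch points at green, and the other loose things haven't moved. The gripper is clear in the air, so I'll hand the job in.

```bash
python3 -c "
from bench import robot
print(robot.close_job())"
```

```text
the job is handed in; nothing more can be done
None
```

I moved the relay to the mat, unlocked the knob at the green stud, pushed the carriage to the red line, and handed the job in at about 31 s of the 72 s allowed.

- **Relay:** it stands upright on the mat, about 1 mm from the centre and squared to the edges.
- **Knob:** it went in at +1.2 rad, towards the green stud. The pushed-in grip bar measured the same height as at the start, and its angle was 76.1° where 76.1° was expected.
- **Carriage:** I nudged it up in steps from behind and never saw it past the mark. The last wrist view puts the white line about 0.14 mm short of the red one. The raw row gap of about 0.5 pixel suggests up to 0.4 mm, so I left it there.
- **Loose things and robot:** the final scene and side pictures show the other loose items where they stood. I checked these by eye only. The gripper was clear of everything.
- **Side effects:** the tool tilted up to about 0.04 rad while pushing, which did no harm. The highest wrist force I read was about 14 N, when seating the knob.

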